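# Stow two stage plates in the slots that fit them and lock the rack

### The arm

A 6-joint arm with a two-finger parallel gripper is mounted at the origin on a cart in front of the work surface, level with it; the furniture and walls round the work are solid. World frame = base frame: x ahead of the robot, y to its left, z up, the work surface at z = 0. Lengths are in m, angles in rad, forces in N, time in s.
With the tool pointing down it reaches from about 0.35 to 0.925 m from the base axis. Payload 6.4 kg.
Tool frame: the origin (TCP) lies at the very end of the fingers, on their centre line; the grasp point (between the pads) lies 19 mm behind it (bot.grasp_offset is the distance from the TCP to the grasp point, in m); z points along the fingers, y is the line along which they close (so a half turn about z gives the same grasp; the last joint's range is limited). The gripper opens to 85 mm and grips with 20 to 120 N. Pads are 22 mm wide; open, the fingers measure 114 mm over their backs; the gripper's body (76 mm by 85 mm) begins 54 mm behind the grasp point. The pads swing forward as they close: fully open they stand 13 mm farther back than shut.
Start: joints at [0.997, 0.245, 1.558, -0, 1.339, -0.174], TCP at [0.253, 0.599, 0.231] pointing down, gripper open.
Joint ranges: [-3.13, 3.13], [-1.02, 2.26], [0.13, 2.54], [-0.95, 4.09], [0.21, 2.88], [-2.74, 2.74]. Speed limits (rad/s): [2.57, 2.57, 3.14, 3.14, 3.14, 3.14].

### API

Orientations are given as a unit quaternion [x, y, z, w].
In Python, from bench import bot gives the robot as it stands. Calls block until the motion is done:
- bot.movep(position, orientation): joint-space move of the TCP to a pose.
- bot.move_linear(position, frame=None, speed=0.15, max_force=None): straight line of the TCP; frame=None keeps the orientation; speed is the mean speed in m/s. With max_force (N) it stops when the force on the tool has changed by that much, and returns True; else False.
- bot.move_joints(angles): joint-space move.
- bot.gripper_to(opening): opening from 0.0 (shut) to 1.0 (fully open); the grip force is fixed at half the most; returns when the fingers have stopped.
- bot.wait(seconds).
- bot.ik(position, orientation): joint angles nearest the present ones, or None.
- bot.observe(): the state.
- bot.camera(name): name is "scene" or "side" or "wrist"; returns the picture (384x512x3 uint8, red, green, blue); there is no depth.
- bot.camera_info(name): a dict with "K" (3x3 intrinsics, pixels), "origin" and "attitude" of the camera in the world; the wrist camera has in their place "tool_from_camera" (4x4, takes a point from camera to tool coordinates, whose origin is the TCP and whose axes are the flange's). Camera axes: x right, y up, looking along -z (the intrinsics and any distortion apply to the point x, -y, -z); pixel columns grow to the right and rows downward; lengths in m; the calibration is good to about 2 mm. A picture is of the moment at which its call begins: read the wrist's pose just before it. camera_info takes no time and is no camera call.
A pose or a line that the arm cannot do raises bot.PlanningError and nothing moves.
- bot.job_done(): hands the job in; it is judged then, once.
Trained networks look in the newest picture that a camera, given by its name, has taken for a name from the list of things; names that differ only in an ending like _2 or _b are one class to them, and where a whole thing is asked for, a point or a joint stands for the part that bears it (a point fixed in the world has none). Each returns a list of dicts, best first, with "conf" (0 to 1); they miss things now and then, are a little off and sometimes report something else, mostly with a low value. They report only what shows in the picture. A call takes as long as a camera call. They do not tell look-alikes from the thing itself.
- bot.recognise(name, camera): "extent" ([left, top, width, height] in pixels, round what is visible of it).
The state is a dict: "time": time; "joint_positions": joint angles; "joint_vel": joint speeds; "effort": joint torques, N m; "ee_pos": TCP position; "ee_rot": TCP orientation; "ft_force": force on the tool from outside, world axes, zero at the start; "ft_torque": the same for the moment, N m; "width": opening from 0.0 (shut) to 1.0 (fully open); "finger_force": force on a finger pad.
Only numpy, scipy, OpenCV 4.12 (cv2) and the standard library are available. Lean on these libraries where they do the work, as an engineer would, in place of code of your own. Each camera call takes 0.05 s, during which the arm holds its last target. There are 200 camera calls.

### The job

Slide the two loose microscope stage plates along the worktop, without lifting them, into the rack slots whose height matches their thickness: the thin aluminium plate in the low slot, the thick red plate in the tall slot, each pushed fully home against the stop. Then swing the wire locking bail over to the front and all the way down across both mouths so the plates cannot slide out. Leave the other things on the bench where they are.

Things in the scene. Friction and masses are not known exactly. Their poses are not given: they have to be found in the camera images.
- plate_rack: Low grey rack fixed on the worktop, 244 mm wide, 94 mm deep, 32 mm high, with two slots side by side. Origin: on the worktop in the plane of the slot mouths, midway between them; x points straight into the slots (away from the robot), y to the rack's left, z up. Walls and back stop solid; each slot is roofed by two 5 mm straps with a sight window between; no floor (plates slide on the worktop).
- low_slot (a point): Middle of the low slot's mouth, on the worktop, at rack y = +52 mm; axes as the rack's. Slot 12 mm high, 84 mm wide, flaring to about 96 mm in the first 14 mm, 84 mm deep to the stop; bare aluminium straps. A short upturned lip above the mouth reaches 6 mm out in front.
- tall_slot (a point): Middle of the tall slot's mouth, on the worktop, at rack y = -52 mm; axes as the rack's. Slot 20 mm high, 84 mm wide, flaring to about 96 mm in the first 14 mm, 84 mm deep to the stop; red straps. A short upturned lip, at most 31 mm high, above the mouth reaches 6 mm out in front.
- thin_plate: Bare aluminium plate, 90 mm long (its x), 80 mm wide (its y), 10 mm thick, ring mark on top. Starts loose, flat on the worktop in front of the rack, out to its left or right side (which plate is where varies), turned up to 0.25 rad. Origin: centre of its underside. Belongs in the low slot (in the tall one it is loose: wrong); home against the stop, its centre is 39 mm inside the mouth and 6 mm of it sticks out.
- thick_plate: Red plate, 90 mm long (its x), 80 mm wide (its y), 18 mm thick, ring mark on top. Starts loose, flat on the worktop in front of the rack, out to its left or right side (which plate is where varies), turned up to 0.25 rad. Origin: centre of its underside. Belongs in the tall slot (it cannot enter the low one); home against the stop, its centre is 39 mm inside the mouth and 6 mm of it sticks out.
- bail (a joint): Angle of the locking bail, a U of 7 mm steel wire. Pivot line along rack y, 32 mm inside the mouths, 24 mm up; arms outside the rack, 127 mm either side of its middle. 0 = fully down, bar across both mouths; grows as it swings up and back; starts laid back at 2.3 to 2.65 (stop 2.75). It stays where it is left; about 1.5 N at the bar moves it.
- bail_bar (a point): Middle of the bail's cross bar (along rack y, 254 mm long, 7 mm thick; yellow sleeve 20 mm long, 11 mm thick at the middle). Moves on an arc of 48 mm radius about the pivot line. Laid back it is about 60 to 70 mm above the worktop, over the rack; down, it is 14 mm in front of the mouths, 10 mm up, which it reaches only if no plate sticks out over 10 mm.
- slide_box: Bystander to leave alone: blue flat slide box, 91x95x34 mm, at the right.
- marker: Bystander to leave alone: white and red marker pen, 137 mm long, lying at the right.
There are look-alikes about, which are no part of the job. There is more than one size of the thick_plate; the one meant has the size given above.

How it is judged:
On the way, in this order (a step that is already met when the one before it is completed fails the run):
1. both plates fully home in their matching slots, the bail still up (x of each of thin_plate, thick_plate in the frame of plate_rack above 0.035 m and y of thin_plate in the frame of plate_rack between 0.044 and 0.06 m and height (world z) of each of thin_plate, thick_plate below 0.004 m and angle between each of thin_plate, thick_plate's own z axis and vertical below 0.06 rad and linear speed of each of thin_plate, thick_plate below 0.02 m/s and y of thick_plate in the frame of plate_rack between -0.06 and -0.044 m and value of joint bail above 0.5 rad), for 0.2 s.
2. bail swung down across the mouths (value of joint bail below 0.12 rad), for 0.2 s.
At the end, for the whole second after the job is handed in: The thin plate lies flat in the low slot and the thick plate flat in the tall slot, each within 4 mm of its stop and at rest, and the bail is down (joint below 0.12 rad) (x of each of thin_plate, thick_plate in the frame of plate_rack above 0.035 m and y of thin_plate in the frame of plate_rack between 0.044 and 0.06 m and height (world z) of each of thin_plate, thick_plate below 0.004 m and angle between each of thin_plate, thick_plate's own z axis and vertical below 0.06 rad and linear speed of each of thin_plate, thick_plate below 0.02 m/s and y of thick_plate in the frame of plate_rack between -0.06 and -0.044 m and value of joint bail below 0.12 rad); the robot touches nothing.
It fails at once if a plate is lifted more than 25 mm or tipped more than 20 degrees (height (world z) of any of thin_plate, thick_plate above 0.025 m or angle between any of thin_plate, thick_plate's own z axis and vertical above 0.35 rad).
It fails at once if a bystander is moved more than 20 mm (distance of any of slide_box, marker from where it was at the start of the episode above 0.02 m).
It also fails if it takes over 72 s, if anything falls off the work surface, if the arm or the gripper's body presses on something with over 40 N, if the wrist force passes 120 N, or if a joint passes its speed limit or range.

## Working session

There is one attempt and no reset: what is moved stays moved. The work goes in short steps, each a Python script; the robot and the scene stay as the last script left them, time stands still between calls to the robot, and variables do not carry over. Pictures are saved under pics/ and viewed, at most 10 in all, crops included, and the job is handed in when it is done.

```bash
mkdir -p pics; ls; python3 - <<'E'
from bench import bot
import cv2,numpy as np
ims=[]
for c in ["scene","side"]:
    im=bot.camera(c); cv2.imwrite(f"pics/{c}0.png",cv2.resize(im[:,:,::-1],(800,600),interpolation=cv2.INTER_CUBIC))
    i=bot.camera_info(c); print(c,{k:np.round(np.array(v),4).tolist() if not isinstance(v,str) else v for k,v in i.items()})
    for n in ["plate_rack","thin_plate","thick_plate","bail","slide_box","marker"]:
        print(n,[(np.round(d["extent"]).tolist(),round(d["conf"],2)) for d in bot.recognise(n,c)])
print(bot.camera_info("wrist")); o=bot.observe(); print(o["time"],o["ee_rot"])
E
```

```text
pics
scene {'K': [[489.9029, 0.0, 257.3319], [0.0, 489.9029, 198.7259], [0.0, 0.0, 1.0]], 'origin': [-0.3182, -0.4573, 0.8998], 'attitude': [0.3619, -0.1823, -0.434, 0.8046]}
plate_rack []
thin_plate [([265.0, 203.0, 39.0, 35.0], 0.97)]
thick_plate [([145.0, 176.0, 40.0, 28.0], 0.65), ([135.0, 152.0, 30.0, 17.0], 0.56)]
bail [([194.0, 145.0, 90.0, 39.0], 0.75)]
slide_box [([351.0, 250.0, 48.0, 48.0], 0.78)]
marker [([320.0, 236.0, 33.0, 42.0], 0.74)]
side {'K': [[376.4256, 0.0, 264.4829], [0.0, 376.4256, 190.8723], [0.0, 0.0, 1.0]], 'origin': [-0.0087, -0.6215, 0.5601], 'attitude': [0.4687, -0.1395, -0.2324, 0.8407]}
plate_rack [([241.0, 143.0, 76.0, 55.0], 0.88)]
thin_plate [([267.0, 203.0, 45.0, 26.0], 0.9)]
thick_plate [([183.0, 161.0, 42.0, 23.0], 0.72)]
bail [([245.0, 144.0, 69.0, 42.0], 0.57)]
slide_box [([321.0, 260.0, 64.0, 60.0], 0.7)]
marker [([294.0, 255.0, 53.0, 24.0], 0.86), ([241.0, 143.0, 78.0, 55.0], 0.49)]
{'K': array([[284.68851387,   0.        , 257.08025502],
       [  0.        , 284.68851387, 191.88190137],
       [  0.        ,   0.        ,   1.        ]]), 'tool_from_camera': array([[ 7.28570243e-05,  9.46478902e-01,  3.22765678e-01,
         8.31557361e-02],
       [ 9.99999544e-01, -3.76212867e-04,  8.77480381e-04,
        -4.39883995e-04],
       [ 9.51945269e-04,  3.22765467e-01, -9.46478498e-01,
        -1.43005918e-01],
       [ 0.00000000e+00,  0.00000000e+00,  0.00000000e+00,
         1.00000000e+00]])}
0.7 [1.98565607e-01 9.80087597e-01 3.38692132e-05 1.95494294e-05]
```

View pics/scene0.png

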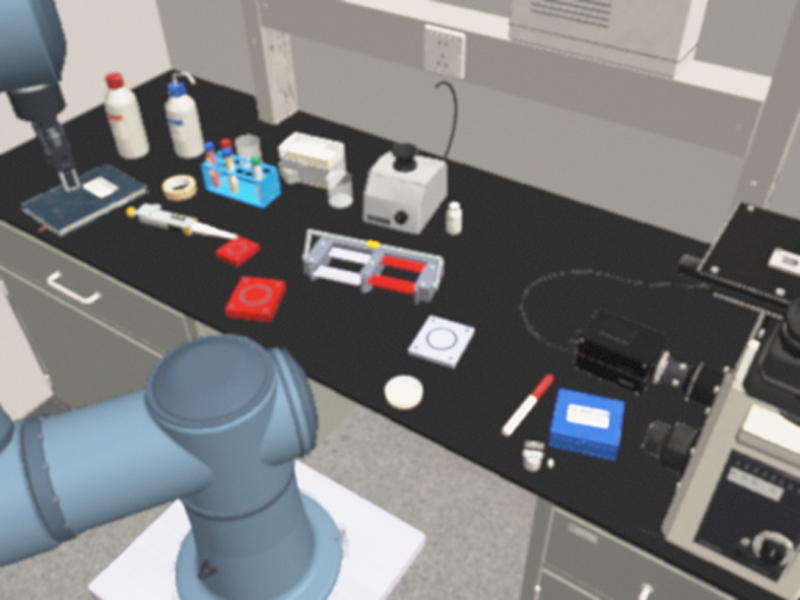

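```bash
cat > h.py <<'E'
from bench import bot
import cv2,numpy as np
from scipy.spatial.transform import Rotation as R
def ray(c,uv,z=0.,pose=None):
    """pixel -> world point on plane z"""
    i=bot.camera_info(c);K=np.array(i["K"])
    if c=="wrist":
        o=pose or bot.observe(); T=np.array(i["tool_from_camera"]);Rt=R.from_quat(o["ee_rot"]).as_matrix()
        org=np.array(o["ee_pos"])+Rt@T[:3,3];A=Rt@T[:3,:3]
    else: org=np.array(i["origin"]);A=R.from_quat(i["attitude"]).as_matrix()
    d=np.linalg.inv(K)@[uv[0],uv[1],1];d=A@[d[0],-d[1],-d[2]]
    return org+d*(z-org[2])/d[2]
def proj(c,p,pose=None):
    i=bot.camera_info(c);K=np.array(i["K"])
    if c=="wrist":
        o=pose or bot.observe(); T=np.array(i["tool_from_camera"]);Rt=R.from_quat(o["ee_rot"]).as_matrix()
        org=np.array(o["ee_pos"])+Rt@T[:3,3];A=Rt@T[:3,:3]
    else: org=np.array(i["origin"]);A=R.from_quat(i["attitude"]).as_matrix()
    q=A.T@(np.array(p)-org);q=K@[q[0],-q[1],-q[2]];return q[:2]/q[2]
def down(a):
    "tool down, tool x axis at world angle a+pi ... closing axis y at angle a+90deg"
    return (R.from_euler('z',a)*R.from_quat([0,1,0,0])).as_quat()
E
python3 - <<'E'
from h import *
for c,uv,z in [("scene",(284,220),.01),("scene",(165,190),.018),("scene",(150,160),.018),("side",(289,216),.01),("side",(204,172),.018),("scene",(375,274),.03),("scene",(336,257),.01)]: print(c,uv,ray(c,uv,z).round(3))
E
```

```text
scene (284, 220) [0.456 0.001 0.01 ]
scene (165, 190) [0.373 0.334 0.018]
scene (150, 160) [0.45  0.463 0.018]
side (289, 216) [0.459 0.006 0.01 ]
side (204, 172) [0.361 0.312 0.018]
scene (375, 274) [ 0.402 -0.271  0.03 ]
scene (336, 257) [ 0.416 -0.168  0.01 ]
```

The scene shows the rack at about (373,265), bare low slot on its left and red tall slot on its right. The big red plate is at (256,298), a smaller red look-alike at (238,249), and the thin plate at (442,340). The bail is laid back. Next I'll measure from above with the wrist camera.

```bash
python3 - <<'E'
from h import *
print(ray("scene",(239,172),.015).round(3))
bot.movep([0.47,0.18,0.33],down(0))
o=bot.observe();im=bot.camera("wrist")
np.save("w1.npy",np.r_[o["ee_pos"],o["ee_rot"]])
cv2.imwrite("pics/w1.png",cv2.rotate(cv2.resize(im[:,:,::-1],(800,600),interpolation=cv2.INTER_CUBIC),cv2.ROTATE_180))
cv2.imwrite("w1raw.png",im[:,:,::-1])
for n in ["plate_rack","thin_plate","thick_plate","bail"]:
    print(n,[(np.round(d["extent"]).tolist(),round(d["conf"],2)) for d in bot.recognise(n,"wrist")])
print(o["time"],o["joint_positions"],o["ee_pos"])
E
```

```text
[0.549 0.209 0.015]
plate_rack [([196.0, 152.0, 167.0, 84.0], 0.57)]
thin_plate [([124.0, 115.0, 59.0, 61.0], 0.77)]
thick_plate [([330.0, 45.0, 69.0, 83.0], 0.88), ([415.0, 127.0, 43.0, 37.0], 0.86)]
bail [([200.0, 173.0, 163.0, 59.0], 0.68)]
2.4583 [ 1.41096557e-01 -1.73977278e-01  1.80965601e+00  1.47252386e-04
  1.50620972e+00 -1.43043982e+00] [0.46985286 0.18050602 0.32982282]
```

View pics/w1.png

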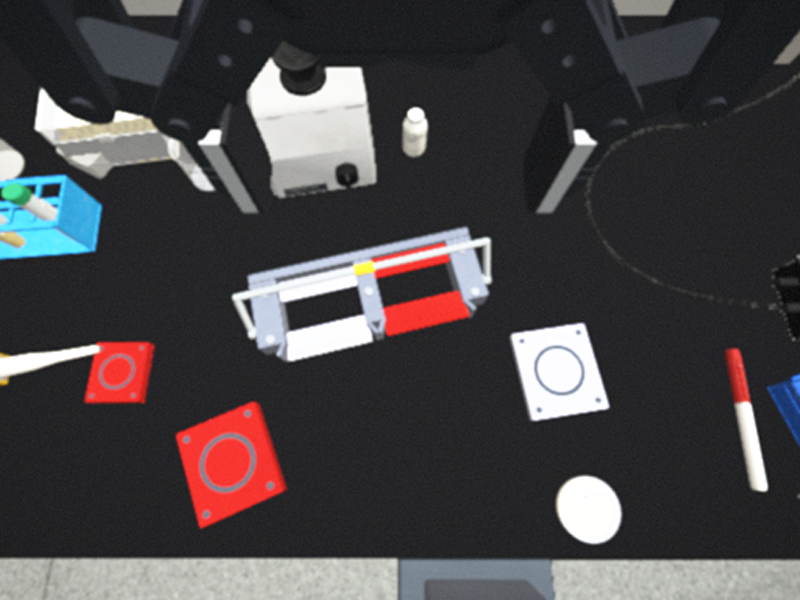

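Rotated wrist view: rack at about (365,295), thick plate at (230,465), small red look-alike at (118,372), thin plate at (560,372), white disc at (590,510). I'll rectify this view to get the poses.

```bash
cat >> h.py <<'E'
def topview(im,pose,z,x0,y0,w,h,s=0.0005):
    "rectified picture: col = (y0-y)/s, row=(x0-x)/s ; x0,y0 = far-left corner"
    P=np.float32([[x0,y0],[x0,y0-w],[x0-h,y0-w],[x0-h,y0]])
    px=np.float32([proj("wrist",[*p,z],pose) for p in P])
    W,H=int(w/s),int(h/s)
    M=cv2.getPerspectiveTransform(px,np.float32([[0,0],[W,0],[W,H],[0,H]]))
    return cv2.warpPerspective(im,M,(W,H),flags=cv2.INTER_CUBIC)
def plate(im,pose,kind,near):
    "im RGB. returns centre x,y, angle, sides"
    z={"thin":.010,"thick":.018}[kind];s=.0005
    x0,y0=near[0]+.09,near[1]+.09
    t=topview(im,pose,z,x0,y0,.18,.18,s);hsv=cv2.cvtColor(t,cv2.COLOR_RGB2HSV).astype(int)
    m=((hsv[...,1]>120)&(hsv[...,2]>120)) if kind=="thick" else (hsv[...,1]<70)&(hsv[...,2]>120)
    m=cv2.morphologyEx(m.astype(np.uint8),cv2.MORPH_OPEN,np.ones((9,9)))
    n,l,st,c=cv2.connectedComponentsWithStats(m)
    k=min(range(1,n),key=lambda i:np.hypot(*(c[i]-180))-st[i,4]*.005)
    (u,v),(a,b),_=r=cv2.minAreaRect(np.argwhere(l==k)[:,::-1].astype(np.float32))
    bx=cv2.boxPoints(r);e=max([bx[1]-bx[0],bx[2]-bx[1]],key=np.linalg.norm)
    d=-e[::-1]; d=d*np.sign(d[0]); ang=np.arctan2(d[1],d[0])
    return np.array([x0-v*s,y0-u*s,ang]),(max(a,b)*s,min(a,b)*s)
def look():
    o=bot.observe();return bot.camera("wrist"),{k:o[k] for k in("ee_pos","ee_rot")}
E
python3 - <<'E'
from h import *
w=np.load("w1.npy");pose=dict(ee_pos=w[:3],ee_rot=w[3:]);im=cv2.imread("w1raw.png")[:,:,::-1]
f=lambda u,v:((800-u)/1.5625,(600-v)/1.5625)
print(plate(im,pose,"thin",ray("wrist",f(560,372),.01,pose)[:2]))
print(plate(im,pose,"thick",ray("wrist",f(230,465),.018,pose)[:2]))
for n,p,z in [("backL",(249,273),.032),("backR",(468,229),.032),("lipL",(289,360),.02),("lipR",(471,317),.029),("bar sleeve",(365,268),.065),("disc",(590,510),0),("barL",(236,297),.065),("barR",(488,240),.065),("edge",(400,557),0)]: print(n,ray("wrist",f(*p),z,pose).round(4))
t=topview(im,pose,.032,.64,.37,.32,.24,.0004); cv2.imwrite("pics/rack1.png",t[:,:,::-1])
E
```

```text
(array([0.46635048, 0.01152664, 0.15499656]), (0.09321276092529297, 0.08371858215332031))
(array([0.37674659, 0.34060591, 0.40861836]), (0.09249552154541016, 0.08495075225830079))
backL [0.5671 0.3393 0.032 ]
backR [0.6199 0.1027 0.032 ]
lipL [0.4756 0.2921 0.02  ]
lipR [0.5192 0.1041 0.029 ]
bar sleeve [0.559  0.2129 0.065 ]
disc [ 0.3331 -0.006  -0.    ]
barL [0.5284 0.3373 0.065 ]
barR [0.59   0.0888 0.065 ]
edge [0.2929 0.1779 0.    ]
```

View pics/rack1.png

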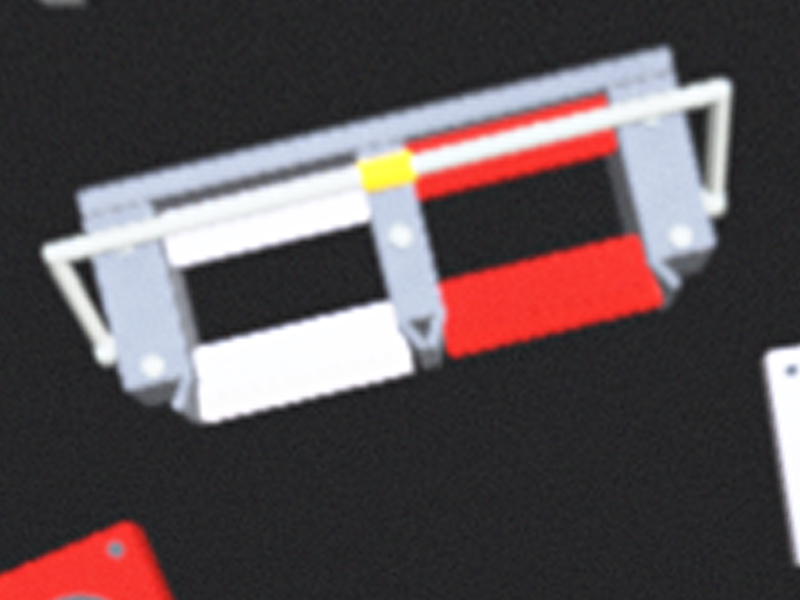

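```bash
cat >> h.py <<'E'
def loc(p,dx,dy=0):
    c,s=np.cos(p[2]),np.sin(p[2]);return np.array([p[0]+c*dx-s*dy,p[1]+s*dx+c*dy])
def closeup(kind,p):
    bot.movep([*loc(p,.06),.14],down(p[2])); im,pose=look()
    q,sz=plate(im,pose,kind,p[:2]); print(kind,q.round(4),np.round(sz,4),bot.observe()["time"]); return q,im,pose
E
python3 - <<'E'
from h import *
bot.gripper_to(1.0)
q,im,pose=closeup("thick",np.array([.3767,.3406,.4]))
np.save("thick.npy",q)
t=topview(im,pose,.018,q[0]+.09,q[1]+.09,.18,.18);cv2.imwrite("pics/thick.png",t[:,:,::-1])
print(bot.observe()["joint_positions"])
E
```

```text
thick [0.3762 0.3425 0.4081] [0.0916 0.0816] 4.0167
[ 4.97926635e-01  1.47398167e-01  1.84402763e+00 -2.67858075e-04
  1.14677132e+00 -1.47130384e+00]
```

View pics/thick.png

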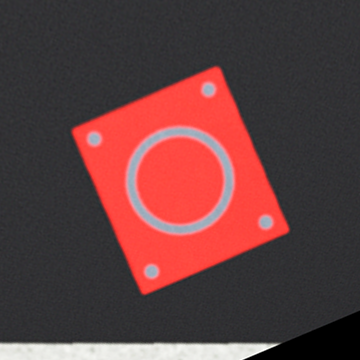

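The close-up shows the whole red plate, upright and sharp, centred at (180,180). Now the grasp.

```bash
python3 - <<'E'
from h import *
q=np.load("thick.npy");g=loc(q,-.028)
bot.movep([*g,.06],down(q[2]))
o=bot.observe();print(o["width"],o["ee_pos"])
try: hit=bot.move_linear([*g,-.0105],speed=.05,max_force=6)
except bot.PlanningError as e:
    print(e); hit=bot.move_linear([*g,.0],speed=.05,max_force=6)
o=bot.observe();print(hit,o["ee_pos"].round(4),np.round(o["ft_force"],2),o["time"])
E
```

```text
1.0006173024644858 [0.35185538 0.331447   0.06121369]
False [ 0.3507  0.3315 -0.0102] [0.42 0.27 0.17] 6.125
```

```bash
python3 - <<'E'
from h import *
q=np.load("thick.npy")
bot.gripper_to(0.5)
o=bot.observe();print(o["width"],o["finger_force"],o["ee_pos"].round(4),np.round(o["ft_force"],2),o["time"])
im,pose=look();cv2.imwrite("pics/grip1.png",cv2.rotate(im[:,:,::-1],cv2.ROTATE_180))
E
```

```text
0.9152615418077108 73.09179425239563 [ 0.351   0.3317 -0.0096] [-1.42 -0.82  5.08] 6.35
```

View pics/grip1.png

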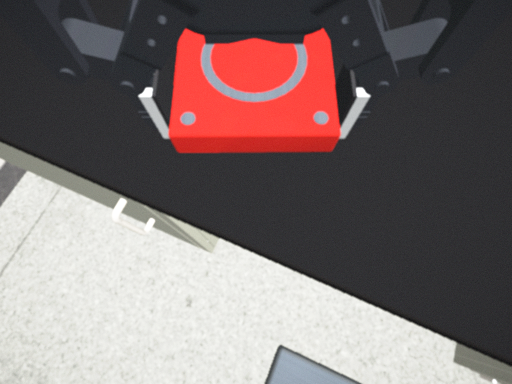

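The plate is held squarely between the pads. I'll slide it to the tall slot.

```bash
python3 - <<'E'
from h import *
r=np.array([.501,.198,.244]);np.save("rack.npy",r)
for dx in (-.135,-.083):
    g=loc(r,dx,-.052)
    hit=bot.move_linear([*g,-.0100],down(r[2]),speed=.12 if dx<-.1 else .04,max_force=None if dx<-.1 else 15)
    o=bot.observe();print(hit,o["ee_pos"].round(4),np.round(o["ft_force"],2),o["finger_force"],o["width"],o["time"])
E
```

```text
False [ 0.3828  0.1145 -0.0097] [0.3  0.66 6.8 ] 73.09958338737488 0.9213365138612751 8.375
True [ 0.3828  0.1145 -0.0097] [-0.24 -1.43  4.51] 72.91186809539795 0.9257669325708783 8.675
```

```bash
python3 - <<'E'
from h import *
r=np.load("rack.npy")
for dx in (-.11,-.085):
    g=loc(r,dx,-.052)
    hit=bot.move_linear([*g,-.0095],speed=.05,max_force=35)
    o=bot.observe();print(hit,o["ee_pos"].round(4),g,np.round(o["ft_force"],2),o["width"],o["time"])
    if hit: break
bot.wait(.1);cv2.imwrite("pics/side2.png",cv2.resize(bot.camera("side")[90:240,190:340,::-1],(600,600),interpolation=cv2.INTER_CUBIC))
E
```

```text
False [ 0.4067  0.1205 -0.0096] [0.40682074 0.1209658 ] [-1.25 -2.44  2.23] 0.9211763869867656 9.3083
False [ 0.4311  0.1271 -0.0096] [0.43108023 0.12700546] [1.32 0.32 0.79] 0.91598464242407 9.9583
```

View pics/side2.png

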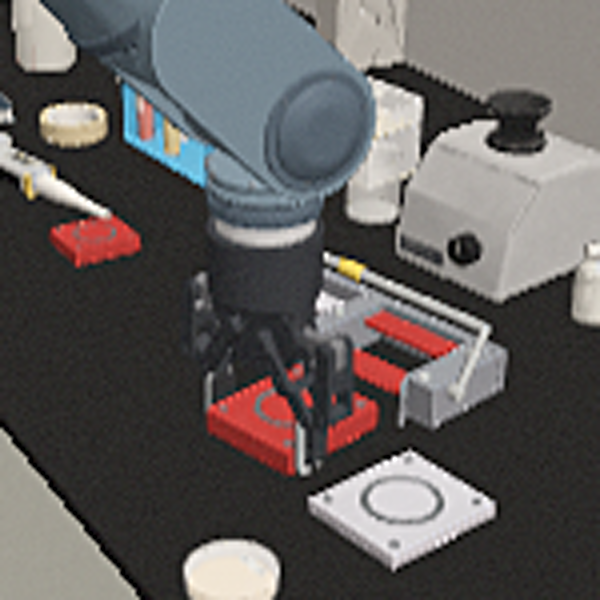

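The plate front sits just short of the red slot's mouth and is roughly aligned. I'll continue gently.

```bash
python3 - <<'E'
from h import *
r=np.load("rack.npy")
for dx in (-.068,-.055,-.045):
    g=loc(r,dx,-.052)
    hit=bot.move_linear([*g,-.0095],speed=.04,max_force=25)
    o=bot.observe();print(hit,o["ee_pos"].round(4),g.round(4),(R.from_euler('z',-r[2]).apply(o["ft_force"])).round(2),o["width"],o["time"])
    if hit: break
E
```

```text
False [ 0.4477  0.1311 -0.0096] [0.4476 0.1311] [1.01 0.47 0.92] 0.9178900973501333 10.6833
False [ 0.4604  0.1344 -0.0095] [0.4602 0.1343] [ 1.19  2.14 -0.88] 0.9249968591966614 11.1583
False [ 0.47    0.1368 -0.0096] [0.4699 0.1367] [1.06 2.12 0.09] 0.9210607369402477 11.5583
```

```bash
cat >> h.py <<'E'
def rep(tag,hit=None):
    r=np.load("rack.npy");o=bot.observe();p=R.from_euler('z',-r[2]).apply(np.array(o["ee_pos"])-[r[0],r[1],0])
    print(tag,hit,"rack",p.round(4),"F",R.from_euler('z',-r[2]).apply(o["ft_force"]).round(1),round(o["width"],3),"t",round(o["time"],2),flush=True);return p
def lin(dx,dy,z,speed=.15,f=None,tag="",a=None):
    r=np.load("rack.npy")
    h=bot.move_linear([*loc(r,dx,dy),z],None if a is None else down(r[2]+a),speed=speed,max_force=f);rep(tag,h);return h
def pushhome(ys,grip_x,op=.4,f=22):
    bot.gripper_to(1.0)
    lin(grip_x,ys,.05,.15,None,"up")
    bot.gripper_to(op)
    lin(-.095,ys,.05,.2,None,"back")
    lin(-.095,ys,-.011,.06,5,"down")
    z=bot.observe()["ee_pos"][2]+.002
    lin(-.07,ys,z,.1,None,"near")
    lin(-.005,ys,z,.04,f,"push")
E
python3 - <<'E'
from h import *
if not lin(-.024,-.052,-.0095,.04,25,"ins"): pushhome(-.052,-.024)
E
```

```text
ins False rack [-0.0241 -0.0518 -0.0096] F [-1.2  3.7  1.7] 0.915 t 12.23
up False rack [-0.0242 -0.0521  0.0497] F [-0.3  0.5 -1.4] 1.0 t 13.03
back False rack [-0.0941 -0.0522  0.0505] F [ 0.3 -0.9  1.2] 0.399 t 14.08
down True rack [-0.0955 -0.0519 -0.0008] F [-1.6  0.1  7. ] 0.397 t 14.88
near False rack [-0.0703 -0.0519  0.0006] F [ 0.5 -0.  -0.4] 0.401 t 15.28
push True rack [-0.0169 -0.0516 -0.0001] F [-0.1  0.7  0.2] 0.402 t 16.57
```

Contact came exactly where home was predicted. Next: back off, look at the rack, then localise the thin plate.

```bash
python3 - <<'E'
from h import *
lin(-.05,-.052,.002,.15); lin(-.05,-.052,.10,.3)
bot.gripper_to(1.0)
q,im,pose=closeup("thin",np.array([.4663,.0115,.155])); np.save("thin.npy",q)
r=np.load("rack.npy")
bot.movep([*loc(r,.02,-.01),.17],down(r[2]))
im,pose=look()
t=topview(im,pose,.025,.64,.37,.32,.24,.0004); cv2.imwrite("pics/rack2.png",t[:,:,::-1])
E
```

```text
False rack [-0.0495 -0.0521  0.0022] F [ 0.6 -0.6 -0.4] 0.404 t 16.93
 False rack [-0.0482 -0.0522  0.1016] F [1.  0.1 0.3] 0.395 t 17.41
thin [0.466  0.0115 0.155 ] [0.0908 0.081 ] 18.6167
```

View pics/rack2.png

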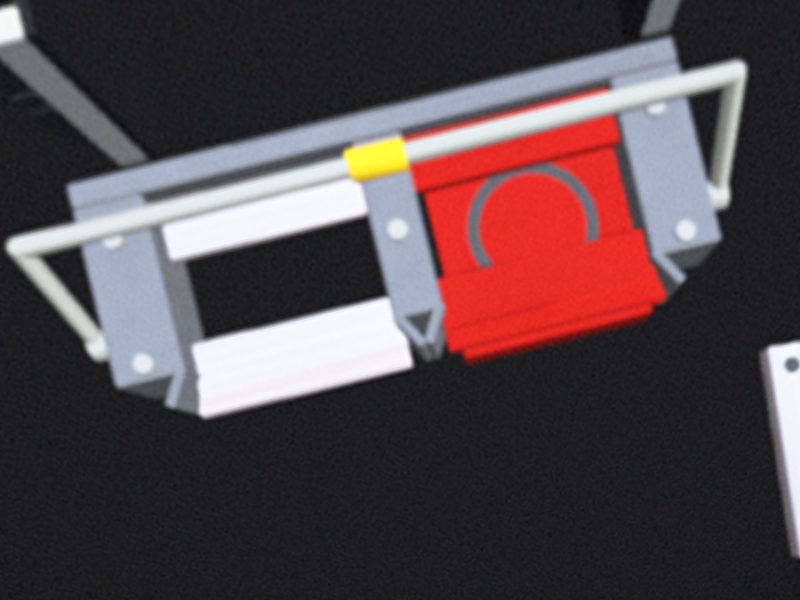

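The thick plate is home: its red front edge shows just past the lip at (560,345), and the ring is in the window. Now the thin plate.

```bash
python3 - <<'E'
from h import *
q=np.load("thin.npy");r=np.load("rack.npy");g=loc(q,-.028)
bot.movep([*g,.06],down(q[2]))
h=bot.move_linear([*g,-.0115],speed=.06,max_force=6);rep("down",h)
if h: raise SystemExit
bot.gripper_to(.5);p=rep("grip")
if bot.observe()["width"]<.85: raise SystemExit
lin(-.125,-.15,-.0108,.12,None,"a",0)
lin(-.125,.052,-.0108,.12,None,"b",0)
lin(-.1,.052,-.0108,.05,None,"c")
for dx in (-.068,-.045,-.024):
    if lin(dx,.052,-.0108,.04,25,"in"): break
else: pushhome(.052,-.024,op=.4)
E
```

```text
down False rack [-0.1065 -0.1702 -0.0111] F [ 0.7 -0.7 -0.3] 1.003 t 21.67
grip None rack [-0.1058 -0.1705 -0.0101] F [-2.5  0.3  9.2] 0.915 t 21.91
a False rack [-0.1252 -0.1494 -0.0101] F [-2.9  4.   8.6] 0.913 t 22.28
b False rack [-0.1245  0.0527 -0.0101] F [ 0.1 -2.6  6.4] 0.914 t 24.12
c False rack [-0.1025  0.0532 -0.0102] F [-12.8  -0.3  22.4] 0.918 t 24.77
in True rack [-0.1024  0.0533 -0.0101] F [-2.5 -0.4  9. ] 0.913 t 25.06
```

```bash
python3 - <<'E'
from h import *
lin(-.1,.052,-.0097,.03,None,"c")
for dx in (-.068,-.045,-.024):
    if lin(dx,.052,-.0097,.04,25,"in"): break
else: pushhome(.052,-.024,op=.4)
E
```

```text
c False rack [-0.1009  0.053  -0.01  ] F [-1.   1.9  2.8] 0.912 t 25.31
in False rack [-0.0676  0.052  -0.0096] F [-0.5  0.2  1.1] 0.912 t 26.26
in False rack [-0.0442  0.0521 -0.0095] F [2.1 1.6 0. ] 0.913 t 26.98
in False rack [-0.0234  0.0521 -0.0096] F [ 0.5  2.4 -0.8] 0.915 t 27.66
up False rack [-0.0243  0.0519  0.0497] F [ 0.5 -0.2 -0.9] 1.001 t 28.46
back False rack [-0.094   0.052   0.0506] F [ 0.7  0.  -0.2] 0.403 t 29.52
down True rack [-0.0956  0.052  -0.0008] F [-1.1 -0.2  8. ] 0.399 t 30.31
near False rack [-0.0703  0.052   0.0007] F [ 0.1 -0.3 -0.5] 0.401 t 30.72
push True rack [-0.0165  0.0521 -0.0002] F [-0.5  0.4 -0.4] 0.398 t 32.02
```

```bash
python3 - <<'E'
from h import *
lin(-.05,.052,.002,.15); lin(-.05,.052,.13,.3); bot.gripper_to(0)
r=np.load("rack.npy")
bot.movep([*loc(r,.05,0),.17],down(r[2]))
im,pose=look()
t=topview(im,pose,.025,.64,.37,.32,.24,.0004); cv2.imwrite("pics/rack3.png",t[:,:,::-1])
E
```

```text
False rack [-0.0496  0.052   0.0021] F [ 0.1  0.1 -0.3] 0.399 t 32.39
 False rack [-0.0487  0.0519  0.1311] F [-0.3  0.7 -0.5] 0.397 t 32.97
```

View pics/rack3.png

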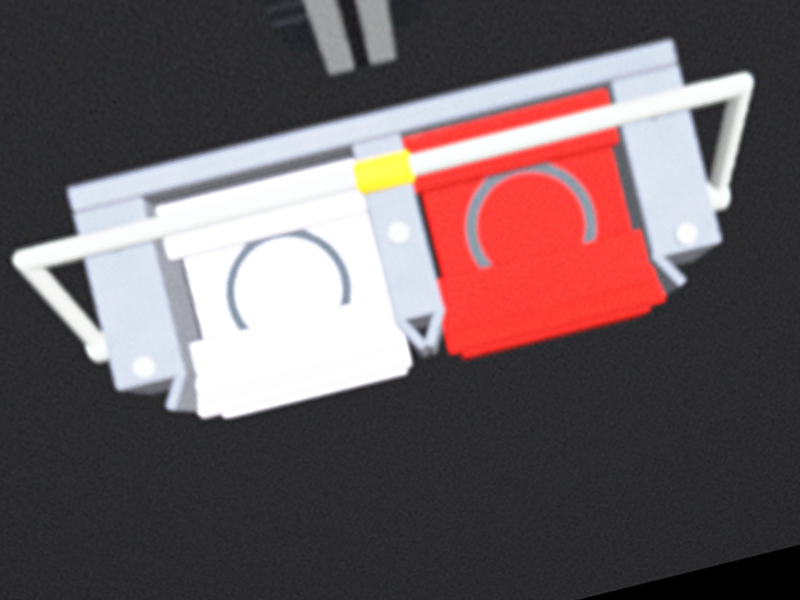

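Both plates are home symmetrically, with rings in the windows at (290,295) and (530,235). The bail is still back, so I'll swing it now.

```bash
python3 - <<'E'
from h import *
lin(.098,0,.17,.2,None,"over"); lin(.098,0,.046,.12,10,"down")
for dx in (.06,.03,.004):
    h=lin(dx,0,.044,.08,15,"swing")
    if h: break
else:
    lin(-.020,0,.040,.05,15,"front")
    lin(-.020,0,.011,.04,15,"press")
    
o=bot.camera("side");cv2.imwrite("pics/side3.png",cv2.resize(o[100:220,220:340,::-1],(600,600),interpolation=cv2.INTER_CUBIC))
E
```

```text
over False rack [0.097  0.0007 0.169 ] F [-1.  -0.1  0.1] 0.001 t 34.38
down False rack [ 0.0988 -0.      0.0471] F [-0.6  0.3 -0. ] 0.002 t 35.57
swing False rack [0.0598 0.     0.044 ] F [ 0.5  0.4 -0.4] 0.004 t 36.19
swing False rack [0.0298 0.     0.0439] F [ 0.5 -0.   0. ] 0.0 t 36.72
swing True rack [ 0.009  -0.0002  0.044 ] F [ 2.5 -0.5 -1.6] -0.001 t 37.06
```

View pics/side3.png

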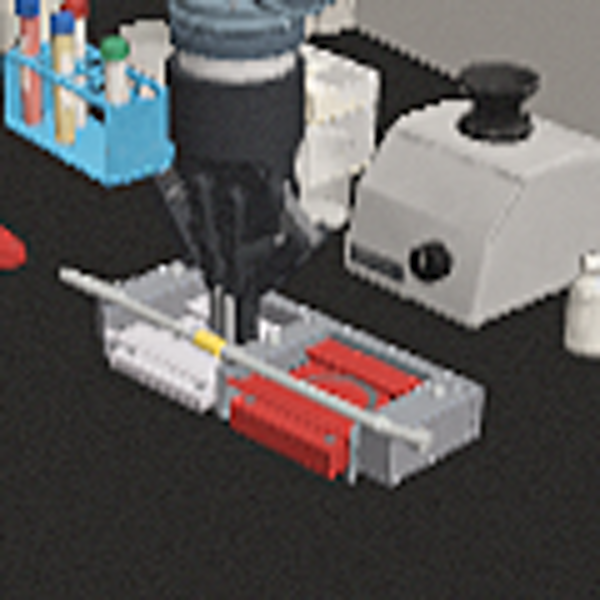

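The bail is now past vertical, with its bar above the mouths (sleeve at (208,343)). I'll press it down from above.

```bash
python3 - <<'E'
from h import *
lin(.014,0,.044,.1); lin(.014,0,.075,.15,None,"up"); lin(-.010,0,.075,.15,None,"over")
h=lin(-.010,0,.040,.05,20,"press1")
lin(-.010,0,.055,.15); lin(-.021,0,.055,.15)
h=lin(-.021,0,.0125,.05,25,"press2")
E
```

```text
False rack [ 0.0143 -0.      0.044 ] F [-0.7 -0.4  0.3] 0.002 t 37.36
up False rack [ 0.0145 -0.      0.0755] F [ 0.8 -0.2  0. ] 0.0 t 37.72
over False rack [-0.0109  0.0001  0.074 ] F [-0.  -0.   0.6] 0.001 t 38.02
press1 False rack [-0.0097 -0.      0.0402] F [ 0.3  0.4 -0.4] -0.0 t 38.88
 False rack [-0.0087 -0.0001  0.0563] F [-0.3  0.3 -0.4] 0.0 t 39.12
 False rack [-0.0217  0.0001  0.0545] F [-0.6 -0.1  0.2] 0.002 t 39.38
press2 True rack [-0.0209 -0.      0.0151] F [-5.4 -0.3  9.5] 0.005 t 40.17
```

```bash
python3 - <<'E'
from h import *
lin(-.021,0,.13,.2); r=np.load("rack.npy")
bot.movep([*loc(r,.05,0),.19],down(r[2]))
im,pose=look();s=bot.camera("side")[100:220,220:340]
t=topview(im,pose,.025,.64,.37,.32,.24,.0005)
a=cv2.resize(s,(480,480),interpolation=cv2.INTER_CUBIC)
b=cv2.resize(t,(320,240));c=np.zeros((480,800,3),np.uint8);c[:,:480]=a;c[:240,480:]=b
cv2.imwrite("pics/final.png",c[:,:,::-1])
E
```

```text
False rack [-2.190e-02  1.000e-04  1.286e-01] F [-0.5 -0.3 -0.1] 0.002 t 40.89
```

View pics/final.png

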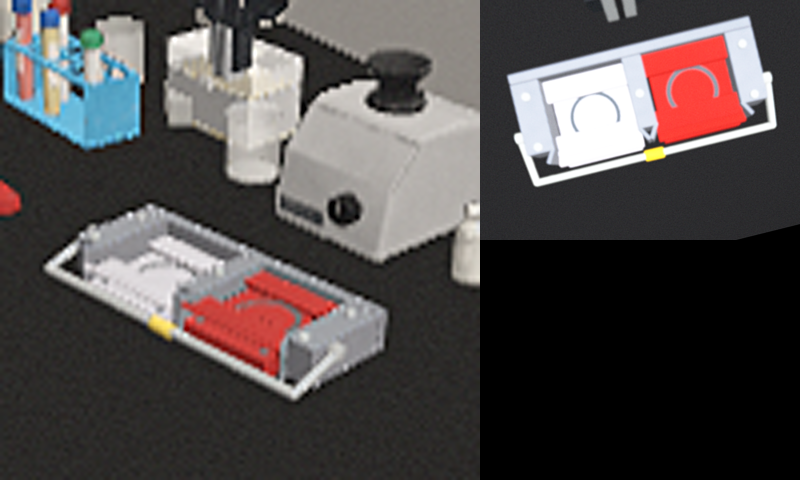

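The bail lies down across both mouths (sleeve at (162,327)), both plates are home, and the arm is clear.

```bash
python3 -c "
from bench import bot
bot.wait(.3);print(bot.job_done())"
```

```text
the job is handed in; nothing more can be done
None
```

The thin plate is home in the low slot and the thick red plate in the tall slot, the bail is down across both mouths, and the job was handed in at about 42 s; the hand-in call returned no verdict.

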